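# Seat the drill guide on the jig's hidden pin and hold it down

### The job

Lift the upturned tin off the drilling jig's pin and stand it, still mouth down, in the small wooden tray. Then take the guide plate by its handle, slide it about over the jig, square with the sprung bed, until the hole in its underside drops over the pin (which it hides), and press it fully down so that the bed is at the bottom of its travel. Finish while still holding the plate pressed down - do not let go - and leave the glue bottle, the can and the offcuts where they are.

Things in the scene. Friction and masses are not known exactly. Their poses are not given: they have to be found in the camera images.
- jig: Drilling jig fixed to the bench: plywood base 200 (x) x 150 (y) x 18 mm. Origin: centre of its underside, on the bench; z up. A light wood bed 150 x 100 x 14 mm floats on springs, centred and square over it; the bed's top is 40 mm above the bench when up, 32 mm pressed fully down.
- slot (a point): Middle of the bed's dark slot, at the height of the pin's tip, 52 mm above the bench; axes as the jig. The fixed upright steel pin, 12 mm diameter, its last 5 mm tapering to a 5 mm flat, comes up through the slot, set anywhere from 8 mm behind to 8 mm ahead of this point along the jig's x axis (never to the side, in y).
- bed (a joint): How far the sprung bed is pressed down, m: 0 up, 0.008 fully down. It starts to move at about 4 N (more than the guide plate's weight) and is fully down at about 8 N, the plate's weight included; it springs up when let go.
- tin_center (a point): The centre of the upturned aluminium tin that stands loose on the bed over the pin: 44 mm outside diameter, 50 mm high, closed top, open mouth below (bore 39 mm), about 60 g. This point is 25 mm above its mouth rim; z up. It stands up to 5 mm off the pin's centre.
- guide_grip (a point): Centre of the bar handle, 80 long (x) x 22 wide (y) x 46 mm high, dark wood, in the middle of the loose guide plate (plywood, 120 x 90 x 24 mm, about 220 g, lying flat); 47 mm above the plate's underside, 23 mm above its top face. z up. Height above the bench: 99 mm with the plate on the pin's tip, 87 mm dropped over the pin onto the raised bed, 79 mm fully down.
- guide_hole (a point): Mouth of the round hole in the guide plate, at the centre of its underside, 47 mm below the handle's centre and unseen from above: 15 mm diameter, 24 mm deep. Axes as the handle: x along the plate's long side, which goes along the jig's x, either way round.
- tray: Open light wood tray fixed to the bench, 160 (x) x 140 (y) x 26 mm high, walls and floor 6 mm thick. Origin: centre of its underside; z up.
- glue: White glue bottle with a grey cap, 52 mm diameter, 120 mm high, standing. Origin: centre of its underside. Leave alone.
- can: Closed can with a paper label, 60 mm diameter, 110 mm high, standing. Origin: centre of its underside. Leave alone.
- offcuts: Little stack of three wooden offcuts, 70 x 45 mm, 36 mm high in all. Origin: centre of its underside. Leave alone.

How it is judged (in metres and radians):
On the way, in this order (a step that is already met when the one before it is completed fails the run):
1. the tin is off the jig and stands mouth down in the tray, let go (x of tin_center in the frame of tray between -0.06 and 0.06 m and y of tin_center in the frame of tray between -0.05 and 0.05 m and z of tin_center in the frame of tray below 0.036 m and angle between tin_center's own z axis and vertical below 0.15 rad and contact force between the fingers and tin below 0.1 N), for 0.2 s.
2. the guide plate, square with the bed, has dropped over the pin (x of guide_grip in the frame of jig between -0.018 and 0.018 m and y of guide_grip in the frame of jig between -0.008 and 0.008 m and angle between guide_grip's own z axis and vertical below 0.08 rad and angle between the x axis of guide_grip and the x axis of jig, either way round below 0.15 rad and z of guide_grip in the frame of jig below 0.0905 m), for 0.05 s.
At the end, for the whole second after the job is handed in: The guide plate is over the pin, level (0.08 rad) and square with the jig (0.15 rad, either way round), within 3 mm of fully down, bed pressed 6.5 mm or more, fingers still bearing on the plate with over 1 N; the tin stands mouth down in the tray, untouched by the fingers (all of step 1 and x of guide_grip in the frame of jig between -0.018 and 0.018 m and y of guide_grip in the frame of jig between -0.008 and 0.008 m and angle between guide_grip's own z axis and vertical below 0.08 rad and angle between the x axis of guide_grip and the x axis of jig, either way round below 0.15 rad and z of guide_grip in the frame of jig below 0.082 m and value of joint bed above 0.0065 m and contact force between the fingers and guide above 1 N and linear speed of guide below 0.02 m/s); the arm keeps its last pose, push and grip.
It fails at once if a bystander (glue bottle, can or offcuts) is knocked away or over (distance of any of glue, can, offcuts from where it was at the start of the episode above 0.03 m or angle between any of glue, can, offcuts's own z axis and vertical above 0.5 rad).
It also fails if it takes over 67 s, if anything falls off the work surface, if the arm or the gripper's body presses on something with over 40 N, if the wrist force passes 120 N, or if a joint passes its speed limit or range.

### The arm

A 7-joint arm with a two-finger parallel gripper is mounted at the origin on the work surface. World frame = base frame: x ahead of the robot, y to its left, z up, the work surface at z = 0. Lengths are in mm, angles in rad, forces in N, time in s.
With the tool pointing down it reaches from about 400 to 875 mm from the base axis. Payload 6.5 kg.
Tool frame: the origin (TCP) lies on the front face of the gripper's body, between the roots of the fingers; the fingertips stand 64 mm ahead of it and the grasp point (between the pads) lies 45 mm ahead of it (env.tips_ahead is the x of the fingertips in the tool frame, in mm); x points along the fingers, y is the direction in which the jaws open and shut, and the axes are right-handed (so a half turn about x gives the same grasp; the last joint's range is limited). The gripper opens to 88 mm and grips with 3 to 60 N. Pads are 18 mm wide; open, the fingers measure 123 mm over their backs; the gripper's body (75 mm by 187 mm) begins 45 mm behind the grasp point.
Start: joints at [-1.289, 0.536, -0.004, 1.538, 0.003, 1.067, -0.071], TCP at [221.533, 611.076, 302.716] pointing down, gripper open.
Joint ranges: [-2.7, 2.7], [-0.37, 2.16], [-1.27, 1.26], [0.24, 2.4], [-1.31, 4.45], [0.19, 1.91], [-2.76, 2.76]. Speed limits (rad/s): [2.39, 2.39, 3.14, 3.14, 3.14, 3.14, 3.14].

### API

Orientations are given as a 3x3 rotation matrix whose columns are the frame's x, y, z axes.
In Python, from bench import env, eyes, job gives the robot as it stands.
- The arm moves only by the tool move_arm, never from a script. Its argument "plan" is a list of rows, each an object with "linear": the shift along the tool's x, y, z in cm, a list of three; "rot": the turn, a rotation vector about the tool's x, y, z in degrees, a list of three. In form: [{"linear": [x, y, z], "rot": [rx, ry, rz]}, ...]. A call has 1 to 12 rows; each row is the pose to reach, as a shift and turn from the pose commanded when the call began, along the tool's axes at that moment; what a row does not reach only later rows make up. A row lasts 1/10 s, in which the tool goes at most 50 mm and 8.59 degrees, less where a joint would pass 70% of its speed; a pose out of reach is approached as far as the arm can. A call with a gripper value outside its range is refused whole. "claw" is the finger opening in cm, from 0 to 8.81, set as the call begins (left out, the last holds). The fingers move at their own pace and stop on an object; "squeeze" is the grip in N (left out, the last holds). Time passes only in rows, so rows that repeat a pose let the fingers close. It gives the time, the measured TCP pose, the force and the opening at its end, in the units of the state.
- env.get_obs(): the state, without advancing time (a new reading comes with each control period).
- eyes.snapshot(name): name is "scene" or "top" or "wrist"; returns the picture (384x512x3 uint8, red, green, blue); there is no depth.
- eyes.get_calibration(name): a dict with "fov_y" (degrees; the focal length in pixels is half the picture's height over the tangent of half this angle, whatever the lens; pixels are square), "cx", "cy" (the principal point, pixels), "eye" and "orientation" of the camera in the world. Camera axes: x right, y down, z forward; pixel columns grow to the right and rows downward; lengths in mm; the calibration is good to about 2 mm. A picture is of the moment at which its call begins: read the wrist's pose just before it. get_calibration takes no time and is no camera call; for the wrist camera it gives the pose at the moment of the call.
- job.sign_off(): hands the job in, once; it reports no verdict.
The state is a dict: "t": time; "joint_positions": joint angles; "joint_vel": joint speeds; "joint_torque": joint torques, N m; "eef_pos": TCP position; "eef_rot": TCP orientation; "wrist_force": force on the tool from outside, world axes, zero at the start; "wrist_torque": the same for the moment, N m; "grip_width": finger opening in mm.
Only numpy, scipy, OpenCV 4.12 (cv2) and the standard library are available. Lean on these libraries where they do the work, as an engineer would, in place of code of your own. Each camera call takes 0.05 s, during which the arm holds its last target.

## Working session

There is one attempt and no reset: what is moved stays moved. The work goes in short steps, Python scripts to look and compute and a tool call to move; the robot and the scene stay as the last step left them, time stands still between calls to the robot, and variables do not carry over. Pictures are saved under pics/ and viewed, and the job is handed in when it is done.

Besides the shell and the picture viewer there is one more tool, called after "Emit:" by a JSON object that holds its "name" and its "arguments", one argument or row to a line. move_arm: Moves the arm, as the interface text tells. Its arguments: {"type":"object","properties":{"plan":{"type":"array"},"claw":{"type":"number"},"squeeze":{"type":"number"}},"required":["plan"]}

```bash
ls; mkdir -p pics; python3 - <<'E'
from bench import env, eyes, job
import cv2,numpy as np
o=env.get_obs();print({k:np.round(v,3) for k,v in o.items()}, env.tips_ahead)
for n in ["scene","top","wrist"]:
    c=eyes.get_calibration(n);print(n,c)
    im=eyes.snapshot(n);cv2.imwrite(f"pics/{n}0.png",im[:,:,::-1])
E
```

```text
pics
{'t': np.float64(0.0), 'joint_positions': array([-1.289,  0.537, -0.004,  1.539,  0.003,  1.067, -0.071]), 'joint_vel': array([-0.002,  0.001, -0.   , -0.001, -0.   , -0.   ,  0.   ]), 'joint_torque': array([-0.0000e+00, -5.7099e+01,  9.9100e-01, -2.5160e+01, -5.6000e-02,
        1.8000e-02,  0.0000e+00]), 'eef_pos': array([221.398, 610.602, 301.884]), 'eef_rot': array([[-0.   ,  0.341,  0.94 ],
       [-0.002,  0.94 , -0.341],
       [-1.   , -0.002,  0.   ]]), 'wrist_force': array([ 0.627, -0.257,  0.314]), 'wrist_torque': array([0.015, 0.006, 0.033]), 'grip_width': np.float64(88.177)} 64.0
scene {'fov_y': 48.68536668980542, 'cx': 252.80632993167376, 'cy': 192.193062635635, 'eye': array([ 982.09551753, -580.21813347,  965.1595094 ]), 'orientation': array([[ 0.86699576,  0.38906944, -0.31135723],
       [ 0.49807633, -0.6959557 ,  0.51726748],
       [-0.01543787, -0.60354837, -0.79717691]])}
top {'fov_y': 44.0269964047482, 'cx': 248.9526184348106, 'cy': 189.7912609215416, 'eye': array([ 444.33007705,  -15.26916817, 1300.23247042]), 'orientation': array([[-0.01771779, -0.98922928,  0.14529801],
       [-0.99958666,  0.02081588,  0.01982967],
       [-0.02264059, -0.14488661, -0.9891892 ]])}
wrist {'fov_y': 59.42009721313361, 'cx': 260.7927140580704, 'cy': 192.65284496471685, 'eye': array([153.00398818, 636.33018331, 382.71474395]), 'orientation': array([[ 0.34001389,  0.90188376,  0.26645118],
       [ 0.94041828, -0.32547612, -0.09838068],
       [-0.00200444,  0.28402636, -0.95881438]])}
```

View pics/scene0.png

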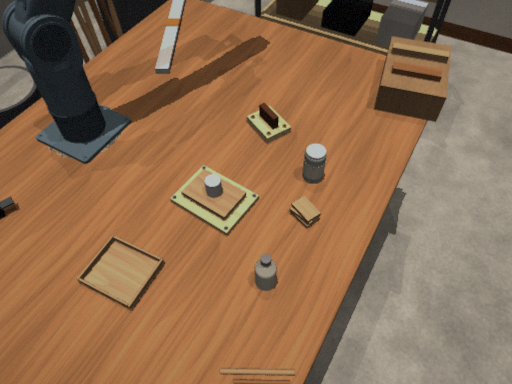

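View pics/top0.png

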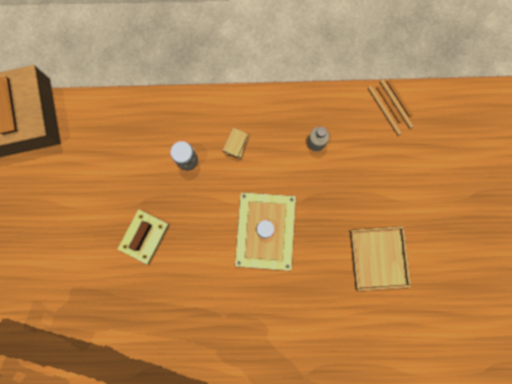

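View pics/wrist0.png

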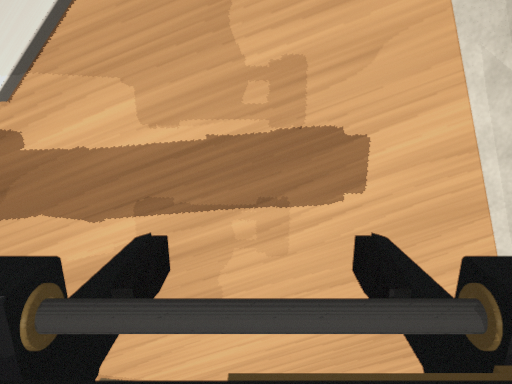

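```bash
cat > h.py <<'E'
from bench import env, eyes, job
import cv2,numpy as np
def ray(c,u,v):
    f=192/np.tan(np.radians(c['fov_y'])/2)
    d=np.array([(u-c['cx'])/f,(v-c['cy'])/f,1]); return c['orientation']@d
def plane(c,u,v,z):
    d=ray(c,u,v); return c['eye']+d*(z-c['eye'][2])/d[2]
def pix(c,p):
    f=192/np.tan(np.radians(c['fov_y'])/2)
    q=c['orientation'].T@(np.array(p,float)-c['eye']); return q[:2]/q[2]*f+[c['cx'],c['cy']]
def tri(c1,p1,c2,p2):
    d1=ray(c1,*p1);d2=ray(c2,*p2)
    A=np.stack([d1,-d2],1);s=np.linalg.lstsq(A,c2['eye']-c1['eye'],rcond=None)[0]
    a=c1['eye']+d1*s[0];b=c2['eye']+d2*s[1];return (a+b)/2,np.linalg.norm(a-b)
def crop(src,x0,y0,x1,y1,k,out):
    im=cv2.imread(src) if isinstance(src,str) else src
    cv2.imwrite(out,cv2.resize(im[y0:y1,x0:x1],None,fx=k,fy=k,interpolation=cv2.INTER_CUBIC))
E
python3 - <<'E'
from h import *
im=cv2.imread('pics/top0.png')
a=im[180:280,110:310];b=im[210:310,300:420]
crop(im,110,180,310,300,4,'pics/topc.png')
crop(im,340,210,420,300,6,'pics/topt.png')
crop('pics/scene0.png',160,90,300,240,4,'pics/scc.png')
hsv=cv2.cvtColor(im,cv2.COLOR_BGR2HSV)
for p in [(243,198),(265,205),(265,229),(380,260),(125,240),(143,234),(352,258),(210,230)]: print(p,hsv[p[1],p[0]],im[p[1],p[0]])
E
```

```text
(243, 198) [ 31  89 183] [119 183 180]
(265, 205) [ 19 133 204] [ 98 164 204]
(265, 229) [102  12 212] [212 208 202]
(380, 260) [ 21 128 203] [101 172 203]
(125, 240) [ 32  97 208] [129 208 203]
(143, 234) [ 11 176  84] [26 47 84]
(352, 258) [ 15 169 116] [ 39  77 116]
(210, 230) [ 14 179 184] [ 55 117 184]
```

View pics/topc.png

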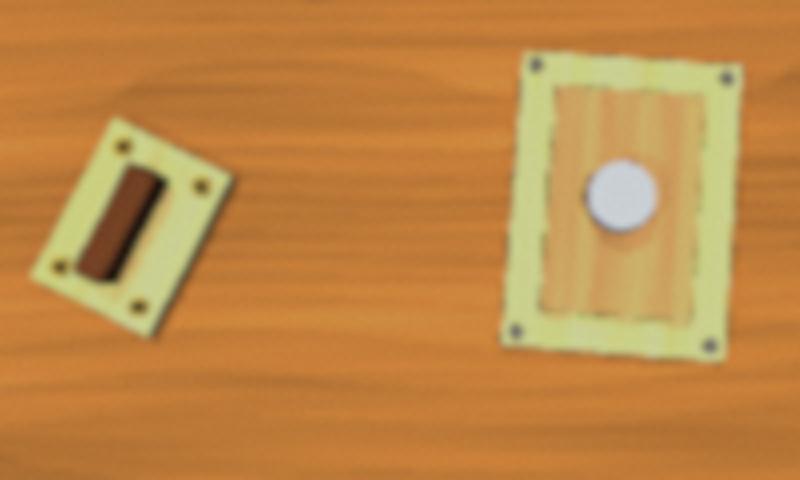

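View pics/topt.png

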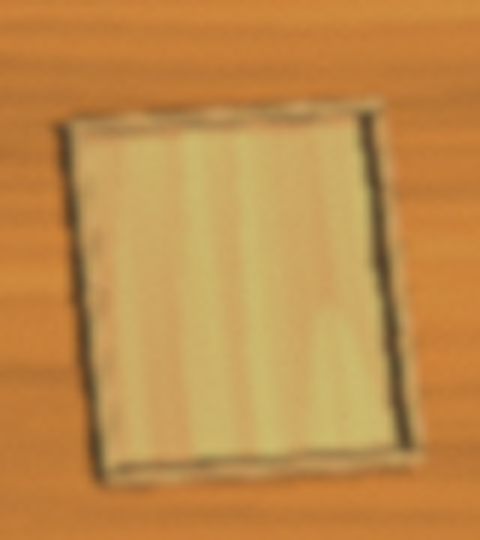

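View pics/scc.png

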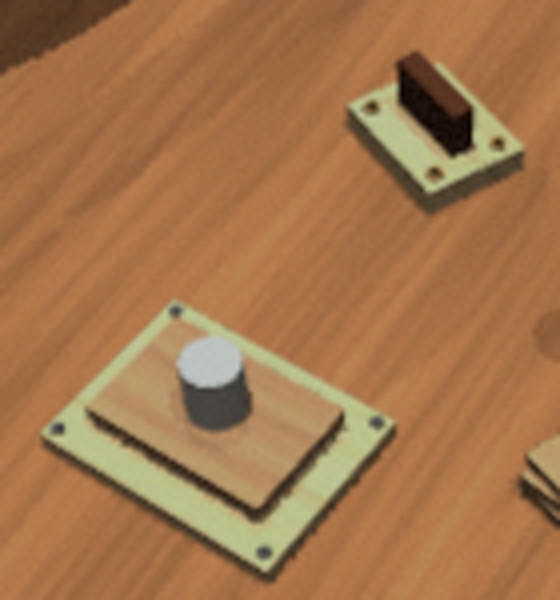

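The top view shows the plate at about (143,237) px, the jig at (265,231), the tin at (265,229) and the tray at (380,258). Next I'll measure them.

```bash
python3 - <<'E'
from h import *
im=cv2.imread('pics/top0.png');c=eyes.get_calibration('top')
K=4;big=cv2.resize(im,None,fx=K,fy=K,interpolation=cv2.INTER_CUBIC)
hsv=cv2.cvtColor(big,cv2.COLOR_BGR2HSV)
def big2(p): return (np.array(p)+.5)/K-.5
def rect(mask,z,name,roi,fill=True):
    m=np.zeros_like(mask);x0,y0,x1,y1=[K*q for q in roi];m[y0:y1,x0:x1]=mask[y0:y1,x0:x1]
    cs,_=cv2.findContours(m,cv2.RETR_EXTERNAL,cv2.CHAIN_APPROX_NONE);k=max(cs,key=cv2.contourArea)
    P=np.array([plane(c,*big2(p[0]),z)[:2] for p in k],np.float32)
    r=cv2.minAreaRect(P);print(name,np.round(r[0],1),np.round(r[1],1),round(r[2],2));return P
g=cv2.inRange(hsv,(24,60,120),(40,150,255))
rect(g,18,'jig200x150',(225,180,310,280))
rect(g,24,'plate120x90',(110,200,175,270))
d=cv2.inRange(hsv,(0,60,0),(16,255,105))
rect(d,70,'handle80x22(top+side)',(125,215,160,255))
w=cv2.inRange(hsv,(0,0,150),(180,50,255))
P=rect(w,90,'tin44',(250,215,282,245));print(cv2.minEnclosingCircle(P))
t=cv2.bitwise_or(cv2.inRange(hsv,(16,0,0),(40,160,255)),cv2.inRange(hsv,(0,0,0),(180,255,125)))
rect(t,26,'tray160x140',(343,220,416,298))
E
```

```text
jig200x150 [520.5 -31.5] [149.5 198.9] 84.72
plate120x90 [511.4 298.6] [ 92.7 119.8] 62.69
handle80x22(top+side) [507.9 289. ] [12.8 74.8] 65.64
tin44 [521.5 -29.7] [43.2 44.5] 88.85
((521.4736938476562, -30.05404281616211), 22.62485694885254)
tray160x140 [ 442.2 -331.6] [162.5 146.7] 2.91
```

```bash
cat >> h.py <<'E'
from scipy.spatial.transform import Rotation as R
def target_R(jaw_deg):
    a=np.radians(jaw_deg);y=np.array([np.cos(a),np.sin(a),0]);x=np.array([0,0,-1.]);return np.stack([x,y,np.cross(x,y)],1)
def delta(p,jaw):
    o=env.get_obs();M=o['eef_rot'];P=o['eef_pos']
    print('t',round(float(o['t']),2),'pos',np.round(P,1),'jaw',round(np.degrees(np.arctan2(M[1,1],M[0,1])),2),'F',np.round(o['wrist_force'],1),'w',round(float(o['grip_width']),1))
    print('linear cm',np.round(M.T@(np.array(p)-P)/10,2),'rot deg',np.round((R.from_matrix(M.T@target_R(jaw))).as_rotvec(degrees=True),2))
E
python3 -c "
from h import *
delta((521.5,-30,250),84.7)"
```

```text
t 0.15 pos [221.5 610.7 302.1] jaw 70.07 F [ 0.1  0.3 -0.2] w 88.1
linear cm [  5.28 -50.    50.04] rot deg [-14.63  -0.     0.07]
```

Emit:
{"name": "move_arm", "arguments": {
  "plan": [
    {"linear": [0,-3.5,3.5],"rot": [-2,0,0]},
    {"linear": [0,-7,7],"rot": [-4,0,0]},
    {"linear": [0,-10.5,10.5],"rot": [-6,0,0]},
    {"linear": [0,-14,14],"rot": [-8,0,0]},
    {"linear": [0,-17.5,17.5],"rot": [-10,0,0]},
    {"linear": [0,-21,21],"rot": [-12,0,0]},
    {"linear": [0,-24.5,24.5],"rot": [-14.6,0,0]},
    {"linear": [0,-28,28],"rot": [-14.6,0,0]},
    {"linear": [0,-31.5,31.5],"rot": [-14.6,0,0]},
    {"linear": [0,-35,35],"rot": [-14.6,0,0]},
    {"linear": [0,-38.5,38.5],"rot": [-14.6,0,0]},
    {"linear": [0,-40,40],"rot": [-14.6,0,0]}
  ]
}}

```text
t: 1.35
eef_pos: [462.5, 93.9, 302.9]
eef_rot: [[0.001, 0.099, 0.995], [-0.001, 0.995, -0.099], [-1.0, -0.001, 0.001]]
wrist_force: [0.7, 1.1, 0.6]
grip_width: 88.3
```

```bash
python3 -c "
from h import *
delta((521.5,-30,250),84.7)"
```

```text
t 1.35 pos [462.5  93.9 302.9] jaw 84.34 F [0.7 1.1 0.6] w 88.3
linear cm [  5.31 -11.74   7.09] rot deg [-0.36  0.05  0.08]
```

Emit:
{"name": "move_arm", "arguments": {
  "plan": [
    {"linear": [1,-4,2.4]},
    {"linear": [2,-8,4.8]},
    {"linear": [4,-11.7,7.1]},
    {"linear": [5.3,-11.7,7.1]},
    {"linear": [5.3,-11.7,7.1]},
    {"linear": [5.3,-11.7,7.1]}
  ],
  "claw": 7
}}

```text
invalid input
```

```bash
python3 - <<'E'
from h import *
delta((521.5,-30,250),84.7)
c=eyes.get_calibration('wrist');print(c)
im=eyes.snapshot('wrist')[:,:,::-1];cv2.imwrite('pics/w1.png',im)
print(pix(c,(521.5,-30,90)))
E
```

```text
t 1.35 pos [462.5  93.9 302.9] jaw 84.34 F [0.7 1.1 0.6] w 88.3
linear cm [  5.31 -11.74   7.09] rot deg [-0.36  0.05  0.08]
{'fov_y': 59.42009721313361, 'cx': 260.7927140580704, 'cy': 192.65284496471685, 'eye': array([389.99820376, 101.91210437, 383.58159173]), 'orientation': array([[ 0.09772225,  0.95409005,  0.2831299 ],
       [ 0.9952118 , -0.09312441, -0.02968694],
       [-0.00195771,  0.28467529, -0.958622  ]])}
[137.86191552 249.15931947]
```

View pics/w1.png

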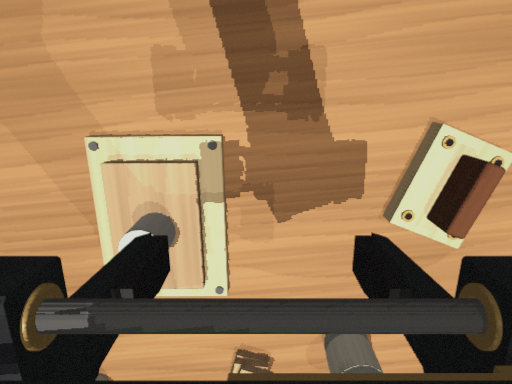

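Emit:
{"name": "move_arm", "arguments": {
  "plan": [
    {"linear": [1,-4,2.4],"rot": [0,0,0]},
    {"linear": [2,-8,4.8],"rot": [0,0,0]},
    {"linear": [2,-11.7,7.1],"rot": [0,0,0]},
    {"linear": [2,-11.7,7.1],"rot": [0,0,0]},
    {"linear": [2,-11.7,7.1],"rot": [0,0,0]}
  ],
  "claw": 7
}}

```text
t: 1.9
eef_pos: [521.0, -24.6, 282.4]
eef_rot: [[-0.001, 0.095, 0.996], [0.0, 0.996, -0.095], [-1.0, 0.0, -0.001]]
wrist_force: [0.2, -0.7, -0.8]
grip_width: 69.9
```

```bash
python3 - <<'E'
from h import *
delta((521.5,-30,250),84.7)
c=eyes.get_calibration('wrist')
im=eyes.snapshot('wrist')[:,:,::-1];cv2.imwrite('pics/w2.png',im)
print(pix(c,(521.5,-30,90)))
hsv=cv2.cvtColor(im,cv2.COLOR_BGR2HSV)
E
```

```text
t 1.9 pos [521.  -24.6 282.4] jaw 84.58 F [ 0.2 -0.7 -0.8] w 69.9
linear cm [ 3.24 -0.53  0.1 ] rot deg [-0.12 -0.04 -0.  ]
[253.7734537  184.83800477]
```

View pics/w2.png

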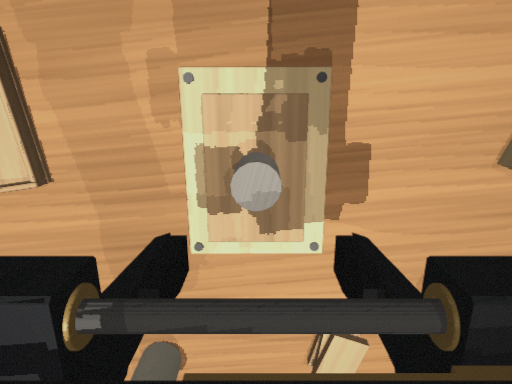

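```bash
python3 - <<'E'
from h import *
c=eyes.get_calibration('wrist');im=cv2.imread('pics/w2.png')
print('tin',plane(c,256,186.5,90))
hsv=cv2.cvtColor(im,cv2.COLOR_BGR2HSV)
for p in [(188,150),(335,120),(255,75),(322,150)]: print(hsv[p[1],p[0]])
C=[(180,67.5),(331,67.5),(190,254),(323,254)]
Q=np.array([plane(c,*p,18) for p in C]);print(Q,Q.mean(0))
S=[(188,77.5),(322,77),(198,246.5),(314,246.5)]
Q=np.array([plane(c,*p,18) for p in S]);print(Q.mean(0),Q[2]-Q[0],Q[3]-Q[1])
B=[(202,93.5),(308,93.5),(208,241),(305,241)]
Q=np.array([plane(c,*p,40) for p in B]);print(Q,Q.mean(0))
E
```

```text
tin [522.85499326 -26.90113523  90.        ]
[ 32  49 222]
[ 14 144 133]
[ 23  72 216]
[ 19  92 183]
[[ 417.35294522  -91.38553112   18.        ]
 [ 430.66335283   53.59108306   18.        ]
 [ 614.45525064 -111.64275821   18.        ]
 [ 628.20408793   38.11614432   18.        ]] [522.66890915 -27.83026549  18.        ]
[522.43126279 -28.34384144  18.        ] [178.98674643 -16.20244695   0.        ] [179.44978798 -16.18467267   0.        ]
[[443.45968007 -69.97257199  40.        ]
 [452.39149517  27.31307208  40.        ]
 [590.75198883 -84.54004766  40.        ]
 [600.02876194  16.50661848  40.        ]] [521.6579815  -27.67323227  40.        ]
```

```bash
python3 - <<'E'
from h import *
delta((522.3,-28.3,116),84.7)
E
```

```text
t 1.95 pos [520.7 -23.3 282.4] jaw 84.71 F [-0.4  1.3 -0.3] w 69.9
linear cm [16.64 -0.49  0.22] rot deg [ 0.01 -0.05 -0.03]
```

Emit:
{"name": "move_arm", "arguments": {
  "plan": [
    {"linear": [4,-0.5,0.2],"rot": [0,0,0]},
    {"linear": [8,-0.5,0.2],"rot": [0,0,0]},
    {"linear": [12,-0.5,0.2],"rot": [0,0,0]},
    {"linear": [12,-0.5,0.2],"rot": [0,0,0]},
    {"linear": [12,-0.5,0.2],"rot": [0,0,0]}
  ]
}}

```text
t: 2.45
eef_pos: [522.4, -28.2, 163.2]
eef_rot: [[-0.001, 0.091, 0.996], [0.001, 0.996, -0.091], [-1.0, 0.0, -0.001]]
wrist_force: [0.2, -0.6, -0.2]
grip_width: 69.8
```

```bash
python3 - <<'E'
from h import *
delta((522.3,-28.3,116),84.7)
E
```

```text
t 2.45 pos [522.4 -28.2 163.2] jaw 84.78 F [ 0.2 -0.6 -0.2] w 69.8
linear cm [ 4.72 -0.01 -0.01] rot deg [ 0.08 -0.06 -0.02]
```

Emit:
{"name": "move_arm", "arguments": {
  "plan": [
    {"linear": [2,0,0],"rot": [0,0,0]},
    {"linear": [4,0,0],"rot": [0,0,0]},
    {"linear": [4.7,0,0],"rot": [0,0,0]},
    {"linear": [4.7,0,0],"rot": [0,0,0]}
  ]
}}

```text
t: 2.85
eef_pos: [523.2, -29.1, 116.8]
eef_rot: [[0.001, 0.092, 0.996], [0.0, 0.996, -0.092], [-1.0, 0.0, 0.001]]
wrist_force: [0.3, -0.2, -0.9]
grip_width: 70.0
```

Emit:
{"name": "move_arm", "arguments": {
  "plan": [
    {"linear": [0,0,0],"rot": [0,0,0]},
    {"linear": [0,0,0],"rot": [0,0,0]},
    {"linear": [0,0,0],"rot": [0,0,0]},
    {"linear": [0,0,0],"rot": [0,0,0]},
    {"linear": [0,0,0],"rot": [0,0,0]}
  ],
  "claw": 3.5,
  "squeeze": 10
}}

```text
t: 3.35
eef_pos: [523.0, -29.5, 116.2]
eef_rot: [[0.001, 0.093, 0.996], [0.0, 0.996, -0.093], [-1.0, 0.0, 0.001]]
wrist_force: [-0.6, 0.0, 4.1]
grip_width: 43.1
```

```bash
python3 - <<'E'
from h import *
delta((442.2,-331,200),84.7)
E
```

```text
t 3.35 pos [523.  -29.5 116.2] jaw 84.68 F [-0.6  0.   4.1] w 43.1
linear cm [ -8.39 -30.77  -5.24] rot deg [-0.02  0.05 -0.01]
```

Emit:
{"name": "move_arm", "arguments": {
  "plan": [
    {"linear": [-2,0,0],"rot": [0,0,0]},
    {"linear": [-5,0,0],"rot": [0,0,0]},
    {"linear": [-8,0,0],"rot": [0,0,0]},
    {"linear": [-8.4,-4,-0.7],"rot": [0,0,0]},
    {"linear": [-8.4,-8,-1.4],"rot": [0,0,0]},
    {"linear": [-8.4,-12,-2],"rot": [0,0,0]},
    {"linear": [-8.4,-16,-2.7],"rot": [0,0,0]},
    {"linear": [-8.4,-20,-3.4],"rot": [0,0,0]},
    {"linear": [-8.4,-24,-4.1],"rot": [0,0,0]},
    {"linear": [-8.4,-28,-4.8],"rot": [0,0,0]},
    {"linear": [-8.4,-30.8,-5.2],"rot": [0,0,0]},
    {"linear": [-8.4,-30.8,-5.2],"rot": [0,0,0]}
  ]
}}

```text
t: 4.55
eef_pos: [439.9, -336.1, 199.8]
eef_rot: [[-0.001, 0.1, 0.995], [-0.003, 0.995, -0.1], [-1.0, -0.003, -0.001]]
wrist_force: [-0.6, 0.2, -1.4]
grip_width: 42.9
```

```bash
python3 - <<'E'
from h import *
delta((442.2,-331,83),84.7)
im=eyes.snapshot('scene');cv2.imwrite('pics/s2.png',im[:,:,::-1])
im=eyes.snapshot('top');cv2.imwrite('pics/t2.png',im[:,:,::-1])
crop('pics/s2.png',60,120,300,320,3,'pics/s2c.png')
crop('pics/t2.png',220,180,320,280,6,'pics/t2c.png')
E
```

```text
t 4.55 pos [ 439.9 -336.1  199.8] jaw 84.28 F [-0.6  0.2 -1.4] w 42.9
linear cm [11.68  0.57  0.19] rot deg [-0.42 -0.03  0.17]
```

View pics/s2c.png

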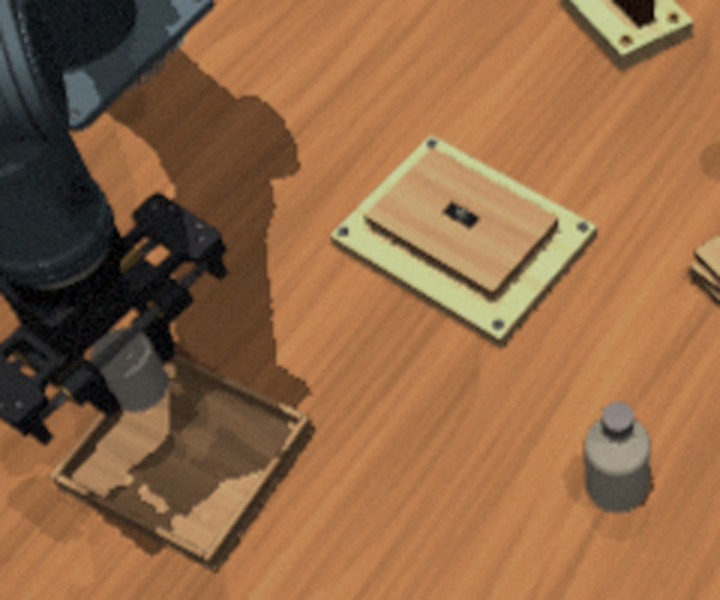

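View pics/t2c.png

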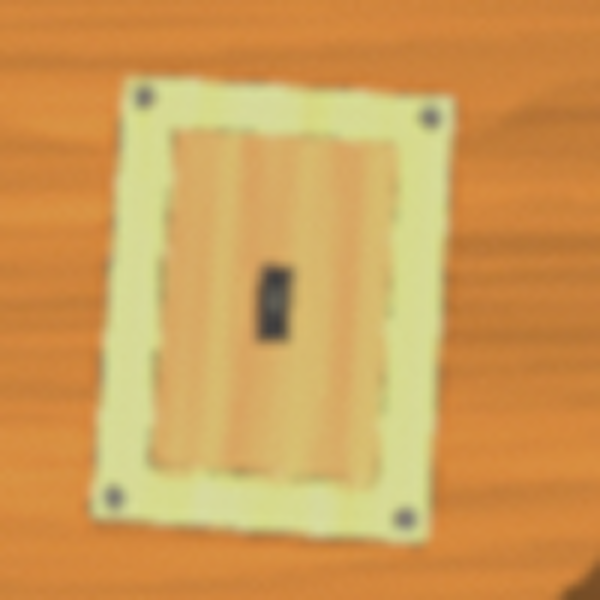

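Emit:
{"name": "move_arm", "arguments": {
  "plan": [
    {"linear": [4,0.5,0.2],"rot": [0,0,0]},
    {"linear": [8,0.5,0.2],"rot": [0,0,0]},
    {"linear": [10,0.5,0.2],"rot": [0,0,0]},
    {"linear": [11,0.5,0.2],"rot": [0,0,0]},
    {"linear": [11.4,0.5,0.2],"rot": [0,0,0]},
    {"linear": [11.4,0.5,0.2],"rot": [0,0,0]}
  ]
}}

```text
t: 5.25
eef_pos: [445.3, -326.2, 86.1]
eef_rot: [[0.001, 0.092, 0.996], [-0.0, 0.996, -0.092], [-1.0, 0.0, 0.001]]
wrist_force: [0.0, 0.1, 0.2]
grip_width: 43.3
```

```bash
python3 - <<'E'
from h import *
delta((442.2,-331,82.2),84.7)
E
```

```text
t 5.25 pos [ 445.3 -326.2   86.1] jaw 84.72 F [0.  0.1 0.2] w 43.3
linear cm [ 0.39 -0.51 -0.26] rot deg [ 0.02  0.03 -0.  ]
```

Emit:
{"name": "move_arm", "arguments": {
  "plan": [
    {"linear": [0.2,0,0],"rot": [0,0,0]},
    {"linear": [0.4,0,0],"rot": [0,0,0]},
    {"linear": [0.4,0,0],"rot": [0,0,0]},
    {"linear": [0.4,0,0],"rot": [0,0,0]}
  ]
}}

```text
t: 5.65
eef_pos: [445.3, -326.9, 82.4]
eef_rot: [[0.001, 0.093, 0.996], [-0.001, 0.996, -0.093], [-1.0, -0.001, 0.002]]
wrist_force: [-0.2, -0.5, 2.3]
grip_width: 42.9
```

Emit:
{"name": "move_arm", "arguments": {
  "plan": [
    {"linear": [0,0,0],"rot": [0,0,0]},
    {"linear": [0,0,0],"rot": [0,0,0]},
    {"linear": [0,0,0],"rot": [0,0,0]},
    {"linear": [0,0,0],"rot": [0,0,0]}
  ],
  "claw": 6.2
}}

```text
t: 6.05
eef_pos: [444.6, -326.6, 81.6]
eef_rot: [[-0.0, 0.093, 0.996], [0.0, 0.996, -0.093], [-1.0, 0.0, -0.0]]
wrist_force: [0.2, -0.1, -0.3]
grip_width: 61.8
```

Emit:
{"name": "move_arm", "arguments": {
  "plan": [
    {"linear": [-3,0,0],"rot": [0,0,0]},
    {"linear": [-7,0,0],"rot": [0,0,0]},
    {"linear": [-11,0,0],"rot": [0,0,0]},
    {"linear": [-15,0,0],"rot": [0,0,0]},
    {"linear": [-18,4,0.5],"rot": [0,0,0]},
    {"linear": [-18,8,1.5],"rot": [0,0,0]},
    {"linear": [-18,12,2.5],"rot": [0,0,0]},
    {"linear": [-18,16,3.5],"rot": [0,0,0]},
    {"linear": [-18,20,4.5],"rot": [0,0,0]},
    {"linear": [-18,24,5],"rot": [0,0,0]},
    {"linear": [-18,28,5],"rot": [0,0,0]}
  ]
}}

```text
t: 7.15
eef_pos: [521.0, -50.8, 261.8]
eef_rot: [[0.001, 0.093, 0.996], [-0.0, 0.996, -0.093], [-1.0, -0.0, 0.001]]
wrist_force: [1.1, 0.7, -0.2]
grip_width: 62.3
```

```bash
python3 - <<'E'
from h import *
delta((522,-29,250),84.7)
im=eyes.snapshot('scene');cv2.imwrite('pics/s3.png',im[:,:,::-1])
crop('pics/s3.png',60,200,260,320,4,'pics/s3c.png')
E
```

```text
t 7.15 pos [521.  -50.8 261.8] jaw 84.68 F [ 1.1  0.7 -0.2] w 62.3
linear cm [ 1.18  2.17 -0.1 ] rot deg [-0.02  0.04  0.  ]
```

View pics/s3c.png

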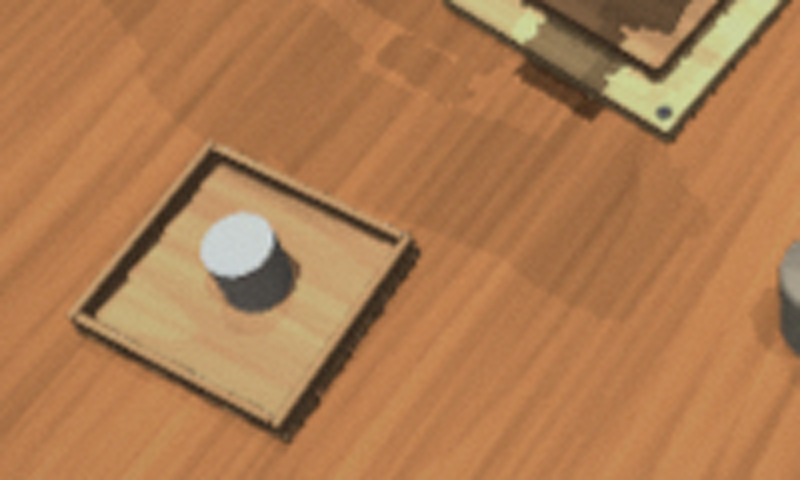

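The tin stands mouth down in the tray. Next I'll look at the pin from close up.

Emit:
{"name": "move_arm", "arguments": {
  "plan": [
    {"linear": [2,2.2,-2],"rot": [0,0,0]},
    {"linear": [5,2.2,-3],"rot": [0,0,0]},
    {"linear": [5,2.2,-3],"rot": [0,0,0]},
    {"linear": [5,2.2,-3],"rot": [0,0,0]},
    {"linear": [5,2.2,-3],"rot": [0,0,0]}
  ]
}}

```text
t: 7.7
eef_pos: [494.1, -28.6, 213.0]
eef_rot: [[0.003, 0.094, 0.996], [-0.0, 0.996, -0.094], [-1.0, -0.0, 0.003]]
wrist_force: [0.3, -0.2, -0.3]
grip_width: 62.2
```

```bash
python3 - <<'E'
from h import *
delta((522,-29,250),84.7)
c=eyes.get_calibration('wrist')
import pickle;pickle.dump((c,env.get_obs()),open('w3.pkl','wb'))
im=eyes.snapshot('wrist')[:,:,::-1];cv2.imwrite('pics/w3.png',im)
delta((522,-29,250),84.7)
E
```

```text
t 7.7 pos [494.1 -28.6 213. ] jaw 84.6 F [ 0.3 -0.2 -0.3] w 62.2
linear cm [-3.69  0.22  2.8 ] rot deg [-0.1   0.15  0.  ]
t 7.75 pos [494.1 -28.5 213. ] jaw 84.6 F [ 0.4  1.2 -0.3] w 62.0
linear cm [-3.69  0.21  2.79] rot deg [-0.1   0.16 -0.  ]
```

View pics/w3.png

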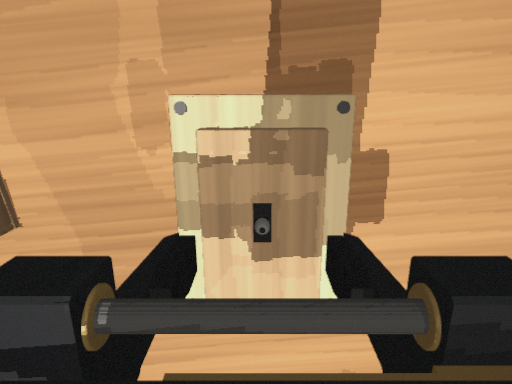

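```bash
python3 - <<'E'
from h import *
import pickle;c,_=pickle.load(open('w3.pkl','rb'))
crop('pics/w3.png',235,190,290,255,10,'pics/w3c.png')
E
```

```text
(no output)
```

View pics/w3c.png

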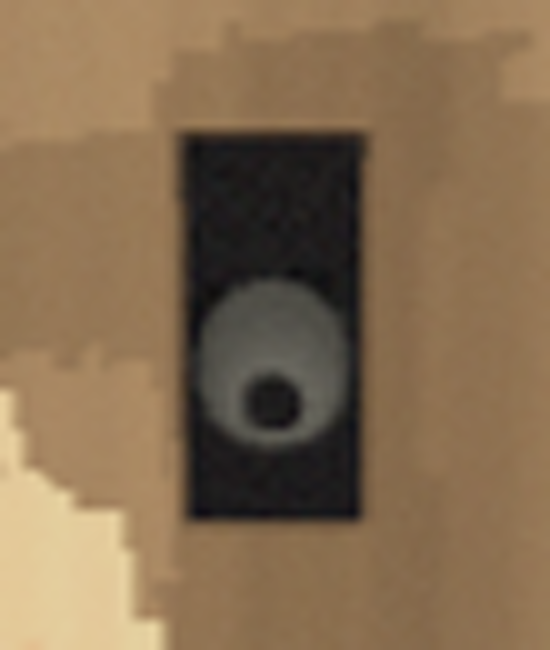

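```bash
python3 - <<'E'
from h import *
import pickle;c,o=pickle.load(open('w3.pkl','rb'))
pin=plane(c,262.25,229.75,52);slot=plane(c,262.0,222.2,40);print('pin w',pin,'slot',slot)
Q=np.array([plane(c,*p,40) for p in [(197.5,128.5),(327.5,128.5)]]);print('bed far edge',Q,Q.mean(0))
M=o['eef_rot'];print('pin in tool',M.T@(pin-o['eef_pos']))
ct=eyes.get_calibration('top')
print('pin top',plane(ct,220+279/6-.4,180+291/6-.4,50),'slot top',plane(ct,220+275/6-.4,180+303/6-.4,40))
delta((511,298.6,200),62.7)
E
```

```text
pin w [523.19081662 -29.58658758  52.        ] slot [521.67447353 -29.60675672  40.        ]
bed far edge [[442.77447843 -70.51354793  40.        ]
 [451.7934568   25.82055073  40.        ]] [447.28396761 -22.3464986   40.        ]
pin in tool [161.09895404   1.74169024  28.69324464]
pin top [525.28201584 -33.47171888  50.        ] slot top [520.67534495 -31.73209684  40.        ]
t 7.75 pos [494.1 -28.5 213. ] jaw 84.6 F [ 0.4  1.2 -0.3] w 62.0
linear cm [ 1.3  32.72 -1.4 ] rot deg [21.9   0.16 -0.04]
```

Emit:
{"name": "move_arm", "arguments": {
  "plan": [
    {"linear": [-2,4,0],"rot": [2,0,0]},
    {"linear": [-2,8,-0.5],"rot": [5,0,0]},
    {"linear": [-2,12,-1],"rot": [8,0,0]},
    {"linear": [-2,16,-1.5],"rot": [11,0,0]},
    {"linear": [-2,20,-2],"rot": [14,0,0]},
    {"linear": [-2,24,-2.8],"rot": [17,0,0]},
    {"linear": [-2,28,-3.5],"rot": [20,0,0]},
    {"linear": [-1,32,-4],"rot": [21.9,0,0]},
    {"linear": [0,33.8,-4],"rot": [21.9,0,0]},
    {"linear": [0,33.8,-4],"rot": [21.9,0,0]},
    {"linear": [0,33.8,-4],"rot": [21.9,0,0]}
  ]
}}

```text
t: 8.85
eef_pos: [485.0, 311.8, 212.4]
eef_rot: [[0.001, 0.458, 0.889], [-0.0, 0.889, -0.458], [-1.0, 0.0, 0.001]]
wrist_force: [-1.0, -0.9, -0.3]
grip_width: 62.0
```

```bash
python3 - <<'E'
from h import *
c=eyes.get_calibration('wrist')
import pickle;pickle.dump((c,env.get_obs()),open('w4.pkl','wb'))
im=eyes.snapshot('wrist')[:,:,::-1];cv2.imwrite('pics/w4.png',im)
delta((511,298.6,200),62.7)
E
```

```text
t 8.9 pos [485.2 311.  212.5] jaw 62.66 F [-0.4  0.  -0.6] w 62.0
linear cm [1.26 0.08 2.86] rot deg [-0.04  0.07 -0.01]
```

View pics/w4.png

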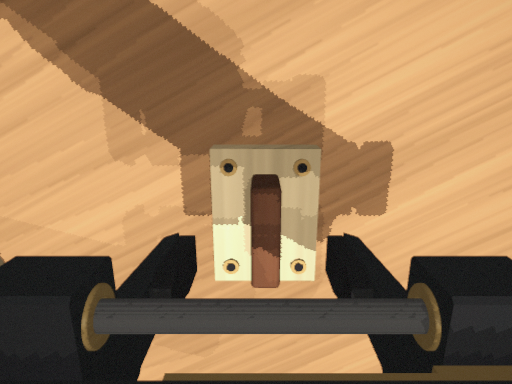

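```bash
python3 - <<'E'
from h import *
import pickle;c,o=pickle.load(open('w4.pkl','rb'))
crop('pics/w4.png',200,135,335,295,5,'pics/w4c.png')
S=[(228.5,167.5),(302,167.5),(231,267),(298.5,267)]
Q=np.array([plane(c,*p,24) for p in S]);m=Q.mean(0);print(m,Q[2]-Q[0],Q[3]-Q[1], np.degrees(np.arctan2(*(Q[2]-Q[0])[1::-1])),np.degrees(np.arctan2(*(Q[3]-Q[1])[1::-1])))
M=o['eef_rot'];print('plate in tool',M.T@(m-o['eef_pos']))
E
```

```text
[514.19259494 301.51217513  24.        ] [ 80.51890929 -41.67560935   0.        ] [ 80.64291067 -41.41935629   0.        ] -27.365534987730697 -27.185682890475647
plate in tool [188.38381316   4.23094931  30.47862579]
```

View pics/w4c.png

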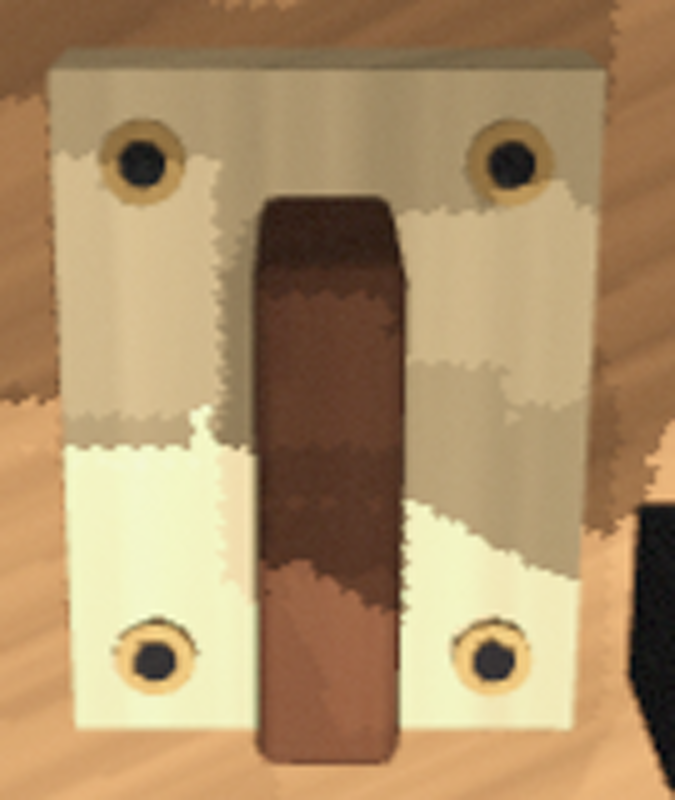

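```bash
python3 - <<'E'
from h import *
import pickle;c,o=pickle.load(open('w4.pkl','rb'))
Q=np.array([plane(c,*p,70) for p in [(265.9,188.4),(265.6,287.4)]]);m=Q.mean(0);print(m,np.linalg.norm(Q[1]-Q[0]))
delta((513.5,301.3,90.5),62.7)
E
```

```text
[512.57985718 302.34690477  70.        ] 77.65617786127416
t 8.9 pos [485.2 311.  212.5] jaw 62.66 F [-0.4  0.  -0.6] w 62.0
linear cm [12.21  0.44  2.94] rot deg [-0.04  0.07 -0.01]
```

Emit:
{"name": "move_arm", "arguments": {
  "plan": [
    {"linear": [3,0.4,2.9],"rot": [0,0,0]},
    {"linear": [6,0.4,2.9],"rot": [0,0,0]},
    {"linear": [9,0.4,2.9],"rot": [0,0,0]},
    {"linear": [11,0.4,2.9],"rot": [0,0,0]},
    {"linear": [12.1,0.4,2.9],"rot": [0,0,0]},
    {"linear": [12.1,0.4,2.9],"rot": [0,0,0]},
    {"linear": [12.1,0.4,2.9],"rot": [0,0,0]}
  ]
}}

```text
t: 9.6
eef_pos: [512.7, 302.4, 91.9]
eef_rot: [[0.001, 0.458, 0.889], [0.001, 0.889, -0.458], [-1.0, 0.001, 0.001]]
wrist_force: [1.1, 0.5, -0.4]
grip_width: 62.0
```

```bash
python3 - <<'E'
from h import *
delta((513.5,301.3,90.5),62.7)
E
```

```text
t 9.6 pos [512.7 302.4  91.9] jaw 62.72 F [ 1.1  0.5 -0.4] w 62.0
linear cm [ 0.14 -0.06  0.12] rot deg [ 0.02  0.06 -0.06]
```

Good position. Now close on the handle, lift and check.

Emit:
{"name": "move_arm", "arguments": {
  "plan": [
    {"linear": [0,0,0.1],"rot": [0,0,0]},
    {"linear": [0,0,0.1],"rot": [0,0,0]},
    {"linear": [0,0,0.1],"rot": [0,0,0]},
    {"linear": [0,0,0.1],"rot": [0,0,0]},
    {"linear": [0,0,0.1],"rot": [0,0,0]},
    {"linear": [0,0,0.1],"rot": [0,0,0]},
    {"linear": [0,0,0.1],"rot": [0,0,0]}
  ],
  "claw": 1.4,
  "squeeze": 35
}}

```text
t: 10.3
eef_pos: [512.6, 302.3, 90.8]
eef_rot: [[-0.0, 0.457, 0.889], [-0.0, 0.889, -0.457], [-1.0, -0.0, -0.0]]
wrist_force: [-0.2, -1.3, 3.0]
grip_width: 21.7
```

Emit:
{"name": "move_arm", "arguments": {
  "plan": [
    {"linear": [-2,0,0.1],"rot": [0,0,0]},
    {"linear": [-5,0,0.1],"rot": [0,0,0]},
    {"linear": [-8,0,0.1],"rot": [0,0,0]},
    {"linear": [-8,0,0.1],"rot": [0,0,0]},
    {"linear": [-8,0,0.1],"rot": [0,0,0]},
    {"linear": [-8,0,0.1],"rot": [0,0,0]}
  ]
}}

```text
t: 10.9
eef_pos: [512.7, 301.4, 169.3]
eef_rot: [[-0.002, 0.457, 0.889], [-0.001, 0.889, -0.457], [-1.0, -0.002, -0.001]]
wrist_force: [0.2, -0.5, -2.4]
grip_width: 21.8
```

```bash
python3 - <<'E'
from h import *
c=eyes.get_calibration('wrist')
import pickle;pickle.dump((c,env.get_obs()),open('w5.pkl','wb'))
im=eyes.snapshot('wrist')[:,:,::-1];cv2.imwrite('pics/w5.png',im)
delta((523,-30,160),84.7)
im=eyes.snapshot('scene');cv2.imwrite('pics/s5.png',im[:,:,::-1])
crop('pics/s5.png',200,40,340,180,4,'pics/s5c.png')
E
```

```text
t 10.95 pos [512.6 301.4 169.1] jaw 62.78 F [-0.2  0.2 -2.7] w 21.7
linear cm [  0.96 -29.    16.08] rot deg [-21.92  -0.1    0.12]
```

View pics/w5.png

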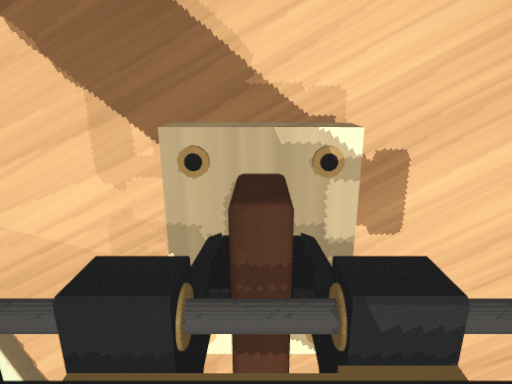

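View pics/s5c.png

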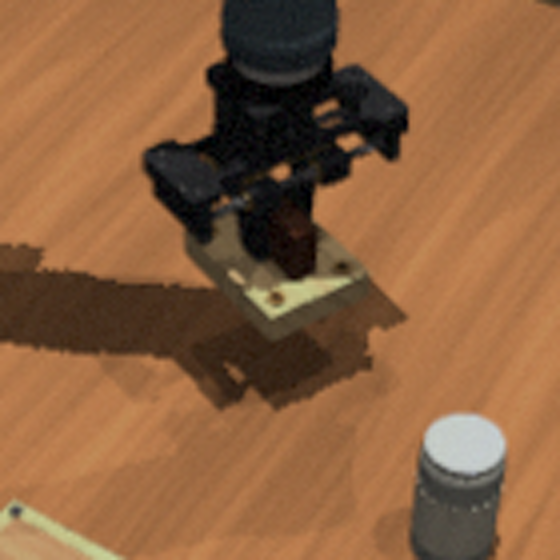

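```bash
python3 - <<'E'
from h import *
import pickle;c,o=pickle.load(open('w5.pkl','rb'))
M=o['eef_rot'];P=o['eef_pos'];zt=P[2]-66.8
Q=np.array([plane(c,*p,zt) for p in [(193.3,162),(329,162)]])
T=(Q-P)@M;print(T,T[1]-T[0]); m=T.mean(0); print('plate ctr in tool y,z:',m[1],m[2]+45.33)
# front edge of the top face
E=(np.array([plane(c,*p,zt) for p in [(160,127.5),(363.5,127.5)]])-P)@M;print(E,E.mean(0)+[0,0,60])
c4,o4=pickle.load(open('w4.pkl','rb'))
Q=np.array([plane(c4,*p,24) for p in [(228.5,167.5),(302,167.5)]]);print(np.linalg.norm(Q[1]-Q[0]))
# handle y at z(top)=TCP-20.8
H=(np.array([plane(c,*p,P[2]-20.8) for p in [(229,213),(293.5,213)]])-P)@M;print('handle',H)
E
```

```text
[[ 66.92255957 -29.42691855 -43.62442839]
 [ 66.78666667  31.03470474 -43.70723301]] [-0.1358929  60.46162329 -0.08280461]
plate ctr in tool y,z: 0.8038930947654546 1.6641692999745175
[[ 66.97261698 -43.01085522 -58.77801398]
 [ 66.7746243   45.06645056 -58.87449923]] [66.87362064  1.02779767  1.1737434 ]
59.98048412461329
handle [[ 20.86808379  -9.51210709 -36.22268335]
 [ 20.82160278  11.17344236 -36.26003306]]
```

```bash
python3 - <<'E'
from h import *
delta((521.3,-30.3,160),84.75)
E
```

```text
t 11.0 pos [512.8 301.4 169.2] jaw 62.78 F [-0.5  0.1 -2.1] w 22.0
linear cm [  0.97 -29.11  15.93] rot deg [-21.97  -0.1    0.12]
```

Emit:
{"name": "move_arm", "arguments": {
  "plan": [
    {"linear": [0,-3,1.6],"rot": [-2.2,0,0]},
    {"linear": [0,-6,3.3],"rot": [-5,0,0]},
    {"linear": [0,-9.5,5.2],"rot": [-8,0,0]},
    {"linear": [0,-13,7.1],"rot": [-11,0,0]},
    {"linear": [0,-16.5,9],"rot": [-14,0,0]},
    {"linear": [0,-20,11],"rot": [-17,0,0]},
    {"linear": [0,-23.5,12.9],"rot": [-20,0,0]},
    {"linear": [0,-26.5,14.5],"rot": [-22,0,0]},
    {"linear": [0,-28.5,15.6],"rot": [-22,0,0]},
    {"linear": [0,-29.1,15.9],"rot": [-22,0,0]},
    {"linear": [0.5,-29.1,15.9],"rot": [-22,0,0]},
    {"linear": [1,-29.1,15.9],"rot": [-22,0,0]}
  ]
}}

```text
t: 12.2
eef_pos: [521.8, -27.9, 160.0]
eef_rot: [[-0.0, 0.089, 0.996], [0.001, 0.996, -0.089], [-1.0, 0.001, -0.001]]
wrist_force: [-0.5, -0.5, -2.7]
grip_width: 21.4
```

Emit:
{"name": "move_arm", "arguments": {
  "plan": [
    {"linear": [0,0,0],"rot": [0,0,0]},
    {"linear": [0,0,0],"rot": [0,0,0]},
    {"linear": [0,0,0],"rot": [0,0,0]}
  ]
}}

```text
t: 12.5
eef_pos: [522.0, -28.8, 160.7]
eef_rot: [[0.0, 0.09, 0.996], [0.0, 0.996, -0.09], [-1.0, 0.0, 0.0]]
wrist_force: [-0.1, -1.0, -1.9]
grip_width: 21.7
```

```bash
python3 - <<'E'
from h import *
delta((521.3,-30.3,145),84.75)
im=eyes.snapshot('scene');cv2.imwrite('pics/s6.png',im[:,:,::-1])
crop('pics/s6.png',160,130,280,240,5,'pics/s6c.png')
c=eyes.get_calibration('wrist')
im=eyes.snapshot('wrist')[:,:,::-1];cv2.imwrite('pics/w6.png',im)
delta((521.3,-30.3,145),84.75)
E
```

```text
t 12.5 pos [522.  -28.8 160.7] jaw 84.85 F [-0.1 -1.  -1.9] w 21.7
linear cm [ 1.57 -0.16 -0.05] rot deg [ 0.1   0.   -0.01]
t 12.6 pos [522.  -29.2 160.9] jaw 84.82 F [ 1.3  0.3 -2.1] w 21.9
linear cm [ 1.59 -0.12 -0.06] rot deg [ 0.07  0.02 -0.01]
```

View pics/s6c.png

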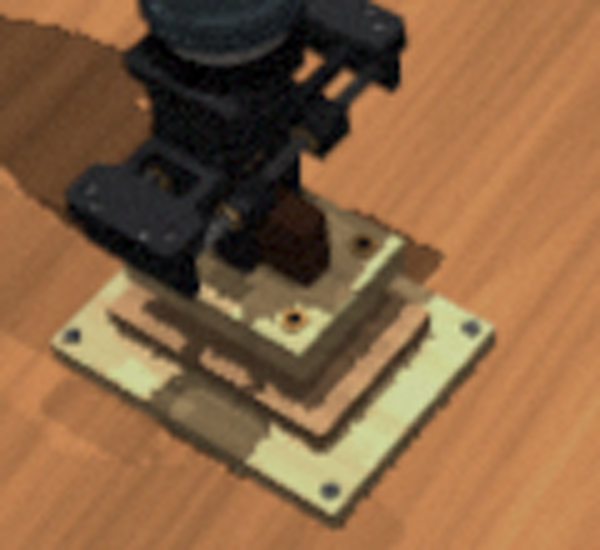

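View pics/w6.png

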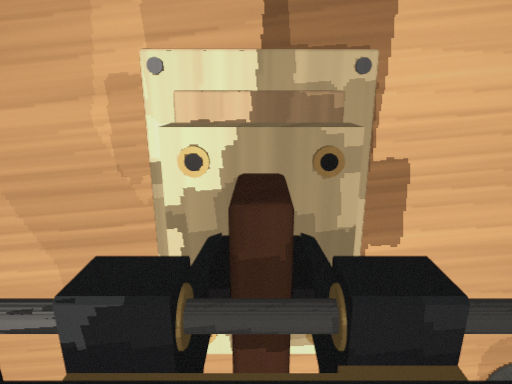

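```bash
python3 - <<'E'
from h import *
o=env.get_obs();c=eyes.get_calibration('wrist');M=o['eef_rot'];P=o['eef_pos']
g=lambda pts,z:(np.array([plane(c,*p,z) for p in pts])-P)@M
J=g([(155,65.5),(363,65.5)],18);B=g([(174.5,91),(344.5,91)],40);S=g([(193.3,161.8),(329,161.8)],P[2]-66.8)
for n,q,off in [('jig',J,90.0),('bed',B,75),('plate',S,45.33)]: print(n,q[:,1:].round(1).tolist(),q.mean(0)[1:]+[0,off],np.degrees(np.arctan2(q[1,2]-q[0,2],q[1,1]-q[0,1])))
E
```

```text
jig [[-65.4, -89.3], [64.2, -89.4]] [-0.61016811  0.61961122] -0.042620968229003506
bed [[-49.0, -74.0], [48.6, -74.1]] [-0.20543638  0.96178986] -0.04454780361836228
plate [[-29.5, -43.5], [31.0, -43.6]] [0.75444712 1.77585655] -0.05033926205156187
```

Emit:
{"name": "move_arm", "arguments": {
  "plan": [
    {"linear": [0.8,-0.12,-0.02],"rot": [0,0,0]},
    {"linear": [1.6,-0.12,-0.02],"rot": [0,0,0]},
    {"linear": [1.6,-0.12,-0.02],"rot": [0,0,0]},
    {"linear": [1.6,-0.12,-0.02],"rot": [0,0,0]}
  ]
}}

```text
t: 13.0
eef_pos: [521.3, -30.9, 144.3]
eef_rot: [[-0.001, 0.091, 0.996], [-0.0, 0.996, -0.091], [-1.0, -0.0, -0.001]]
wrist_force: [-0.7, -0.2, -1.7]
grip_width: 21.8
```

Emit:
{"name": "move_arm", "arguments": {
  "plan": [
    {"linear": [0.2,0,0],"rot": [0,0,0]},
    {"linear": [0.4,0,0],"rot": [0,0,0]},
    {"linear": [0.5,0,0],"rot": [0,0,0]},
    {"linear": [0.5,0,0],"rot": [0,0,0]},
    {"linear": [0.5,0,0],"rot": [0,0,0]}
  ]
}}

```text
t: 13.5
eef_pos: [521.6, -30.8, 139.8]
eef_rot: [[0.0, 0.091, 0.996], [0.0, 0.996, -0.091], [-1.0, 0.0, 0.0]]
wrist_force: [0.4, -0.5, -1.9]
grip_width: 22.0
```

Emit:
{"name": "move_arm", "arguments": {
  "plan": [
    {"linear": [0.2,0,0],"rot": [0,0,0]},
    {"linear": [0.4,0,0],"rot": [0,0,0]},
    {"linear": [0.6,0,0],"rot": [0,0,0]},
    {"linear": [0.7,0,0],"rot": [0,0,0]},
    {"linear": [0.7,0,0],"rot": [0,0,0]}
  ]
}}

```text
t: 14.0
eef_pos: [521.4, -30.8, 132.5]
eef_rot: [[-0.0, 0.091, 0.996], [0.0, 0.996, -0.091], [-1.0, -0.0, -0.0]]
wrist_force: [0.0, 0.2, -2.8]
grip_width: 21.7
```

The plate has dropped over the pin without resistance, so I'll press it down.

Emit:
{"name": "move_arm", "arguments": {
  "plan": [
    {"linear": [0.2,0,0],"rot": [0,0,0]},
    {"linear": [0.4,0,0],"rot": [0,0,0]},
    {"linear": [0.6,0,0],"rot": [0,0,0]},
    {"linear": [0.8,0,0],"rot": [0,0,0]},
    {"linear": [0.8,0,0],"rot": [0,0,0]},
    {"linear": [0.8,0,0],"rot": [0,0,0]},
    {"linear": [0.8,0,0],"rot": [0,0,0]}
  ]
}}

```text
t: 14.7
eef_pos: [521.8, -30.8, 124.9]
eef_rot: [[0.001, 0.091, 0.996], [-0.0, 0.996, -0.091], [-1.0, 0.0, 0.001]]
wrist_force: [-0.5, -0.3, 4.6]
grip_width: 21.6
```

Emit:
{"name": "move_arm", "arguments": {
  "plan": [
    {"linear": [0.1,0,0],"rot": [0,0,0]},
    {"linear": [0.2,0,0],"rot": [0,0,0]},
    {"linear": [0.3,0,0],"rot": [0,0,0]},
    {"linear": [0.4,0,0],"rot": [0,0,0]},
    {"linear": [0.4,0,0],"rot": [0,0,0]},
    {"linear": [0.4,0,0],"rot": [0,0,0]},
    {"linear": [0.4,0,0],"rot": [0,0,0]},
    {"linear": [0.4,0,0],"rot": [0,0,0]}
  ]
}}

```text
t: 15.5
eef_pos: [521.8, -30.9, 122.6]
eef_rot: [[0.001, 0.091, 0.996], [0.0, 0.996, -0.091], [-1.0, 0.0, 0.001]]
wrist_force: [-5.8, 0.6, 26.2]
grip_width: 21.5
```

```bash
python3 - <<'E'
from h import *
delta((521.3,-30.3,122.8),84.75)
im=eyes.snapshot('scene');cv2.imwrite('pics/s7.png',im[:,:,::-1])
crop('pics/s7.png',60,130,280,310,3,'pics/s7c.png')
im=eyes.snapshot('wrist')[:,:,::-1];cv2.imwrite('pics/w7.png',im)
delta((521.3,-30.3,122.8),84.75)
E
```

```text
t 15.5 pos [521.8 -30.9 122.6] jaw 84.76 F [-5.8  0.6 26.2] w 21.5
linear cm [-0.02  0.05 -0.06] rot deg [ 0.01  0.03 -0.02]
t 15.6 pos [521.9 -30.8 122.6] jaw 84.77 F [-7.7  1.3 27.1] w 21.7
linear cm [-0.02  0.05 -0.06] rot deg [ 0.02  0.03 -0.02]
```

View pics/s7c.png

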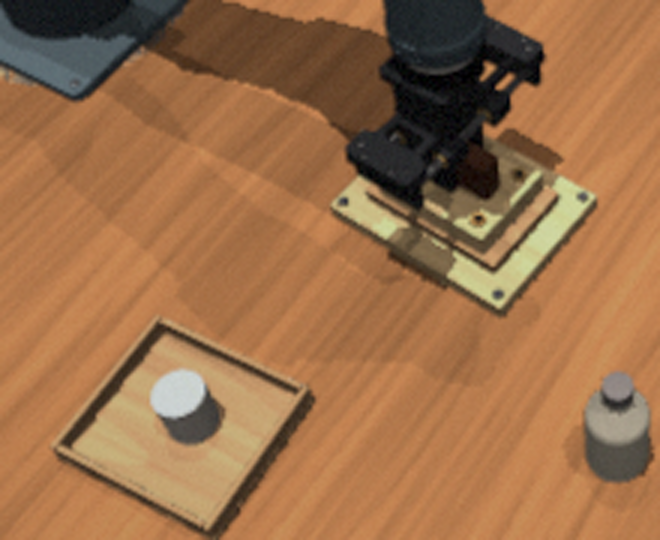

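View pics/w7.png

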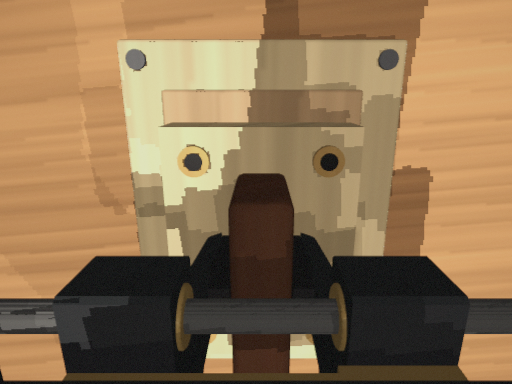

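Emit:
{"name": "move_arm", "arguments": {
  "plan": [
    {"linear": [-0.1,0,0],"rot": [0,0,0]},
    {"linear": [-0.1,0,0],"rot": [0,0,0]},
    {"linear": [-0.1,0,0],"rot": [0,0,0]},
    {"linear": [-0.1,0,0],"rot": [0,0,0]},
    {"linear": [-0.1,0,0],"rot": [0,0,0]},
    {"linear": [-0.1,0,0],"rot": [0,0,0]}
  ]
}}

```text
t: 16.2
eef_pos: [521.8, -30.8, 122.7]
eef_rot: [[0.001, 0.091, 0.996], [0.0, 0.996, -0.091], [-1.0, 0.0, 0.001]]
wrist_force: [-4.3, -0.7, 15.3]
grip_width: 21.3
```

```bash
python3 - <<'E'
from h import *
job.sign_off()
delta((521.3,-30.3,122.8),84.75)
E
```

```text
the job is handed in; nothing more can be done
the job is handed in; nothing more can be done
```

I finished the task and handed it in at about 16 s of the 67 s allowed. The hand-in gives no verdict, so what follows rests on my own checks.

**Tin:** I lifted it off the pin and stood it mouth down in the tray. The last scene picture shows it upright and clear of the fingers.

**Guide plate:** I gripped it by the handle, squared it to the jig and lowered it where the wrist camera had placed the pin. It dropped over the pin with no resistance, so there was no need to slide it about. I then pressed it to a hard stop and signed off still gripping it.

**Last checks:**

| Check | Reading |
|---|---|
| Tool height at the stop | 122.7 mm, against 122.8 mm expected for fully down |
| Upward reaction, still pressing | about 15 N, eased from 27 N; the bed needs about 8 N |
| Tool angle | within about 0.1° of level and square with the jig |
| Grip on the handle | opening 21.3 mm on the 22 mm handle; the plate had not shifted in the grip in the last wrist picture, taken before I eased the force |
| Glue bottle | in the last scene picture, standing in its place |
| Can and offcuts | not measured again at the end; nothing touched them during the moves |

**Disagreements:**
- **Camera positions:** the top and wrist cameras differed by about 3–4 mm on the jig and pin positions. I used the wrist camera, corrected by where the gripped plate appeared in it.
- **Sideways force:** about 4 N remained at the end, probably light contact between the pin and the hole.

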